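# Press a label holder home behind the lip of a specimen tray

### The job

Take the wide label holder out of the desk stand, push it straight down behind the lip of the empty label bay on the front edge of the specimen tray until its sprung seat is fully down, and keep it there. The seat pushes back, so finish while still holding it pressed home in the gripper, upright and square to the bay, ready for me to pin it. Leave the narrow label holder standing in its slot.

Things in the scene. Friction and masses are not known exactly. Their poses are not given: they have to be found in the camera images.
- label_holder: wide label holder: upright grey plate 60 mm wide (y), 80 mm high (z), 6 mm thick (x; lowest 5 mm only 4 mm thick), a white card in both faces (either may look out), a grip bead 12 mm thick and 54 mm wide along its top, 52 to 80 mm above the lower edge. 35 to 70 g. Origin: middle of its lower edge. Starts standing in one of the stand's two slots
- narrow_holder: the narrow label holder, alike but 36 mm wide (bead 30 mm wide); stands in the other slot and stays there. Origin: middle of its lower edge
- stand: black desk stand fixed to the worktop, 116 mm (x) by 80 mm (y), 24 mm high; two upward-open slots 8 mm (x) by 64 mm (y), 32 mm before and behind its middle, their floor 6 mm above the worktop, so the holders' tops are 86 mm up. Origin: centre of its underside
- bay: empty label bay, fixed at the front edge of the specimen tray: a pocket open at the top between a front lip (-x side, 34 mm high) and a back wall (+x side, 38 mm high); gap 9 mm in x, 66 mm long in y between black end cheeks. Above these heights both walls flare outward by about 6 mm, up to 41 and 45 mm. Origin: middle of the pocket at worktop height; z up
- bay_home (a point): where the middle of the holder's lower edge is when it is fully home: on the pocket's centre line, 10 mm above the worktop
- seat (a joint): the black sprung seat on the floor of the empty bay's pocket: 0 = up (its top 20 mm above the worktop), 0.010 m = fully down (its top 10 mm above the worktop, hard stop). The spring pushes up with 4 N at the top and 9 N fully down
- full_bay: an equal bay 84 mm to the left or right of the empty one, fixed, with a holder already pinned in it (its top 90 mm above the worktop). Origin as for the empty bay
- rack: the grey specimen tray, fixed, 176 mm wide (y), 30 mm high, reaching from 12 to 128 mm behind its origin (+x), with specimens lying in it. Origin: midway between the two bays at worktop height
There are look-alikes about, which are no part of the job. What is shaped like the label_holder but purple or red is not meant.

How it is judged:
On the way, in this order (a step that is already met when the one before it is completed fails the run):
1. the wide holder is lifted clear of the stand in the gripper (height (world z) of label_holder above 0.035 m and contact force between the fingers and label_holder above 1 N), for 0.1 s.
2. it stands behind the lip and has pressed the seat fully down (horizontal distance between label_holder and bay_home below 0.006 m and value of joint seat above 0.0085 m), for 0.3 s.
At the end, for the whole second after the job is handed in: The wide holder is behind the lip, within 6 mm of the home point (level) and at most 2 mm above it, upright and square to the bay within 7 degrees, seat down at least 8.5 of 10 mm, fingers pressing on it with over 3 N, at rest; the narrow holder still stands in its slot (all of step 2 and z of label_holder in the frame of bay_home below 0.002 m and angle between label_holder's own z axis and vertical below 0.12 rad and angle between the x axis of label_holder and the x axis of bay, either way round below 0.12 rad and contact force between the fingers and label_holder above 3 N and linear speed of label_holder below 0.01 m/s and horizontal distance between narrow_holder and stand below 0.046 m and height (world z) of narrow_holder below 0.012 m and angle between narrow_holder's own z axis and vertical below 0.25 rad); the arm keeps its last pose, push and grip.
It fails at once if the narrow holder is lifted or knocked out of its slot (height (world z) of narrow_holder above 0.025 m or angle between narrow_holder's own z axis and vertical above 0.5 rad).
It also fails if it takes over 51 s, if anything falls off the work surface, if the arm or the gripper's body presses on something with over 40 N, if the wrist force passes 120 N, or if a joint passes its speed limit or range.

### The arm

A 7-joint arm with a two-finger parallel gripper is mounted at the origin on a cart in front of the work surface, level with it; the furniture and walls round the work are solid. World frame = base frame: x ahead of the robot, y to its left, z up, the work surface at z = 0. Lengths are in m, angles in rad, forces in N, time in s.
With the tool pointing down it reaches from about 0.4 to 0.9 m from the base axis. Payload 5.5 kg.
Tool frame: the origin (TCP) lies at the very end of the fingers, on their centre line; the grasp point (between the pads) lies 19 mm behind it; z points along the fingers, y is the direction in which the jaws open and shut (so a half turn about z gives the same grasp; the last joint's range is limited). The gripper opens to 92 mm and grips with 3 to 60 N. Pads are 19 mm wide; open, the fingers measure 130 mm over their backs; the gripper's body (75 mm by 190 mm) begins 47 mm behind the grasp point.
Start: joints at [1.467, 0.501, -0.427, 1.55, 0.221, 1.138, -0.21], TCP at [0.233, -0.607, 0.227] pointing down, gripper open.
Joint ranges: [-2.88, 2.88], [-0.31, 2.03], [-1.54, 1.56], [0.2, 2.42], [-1.41, 4.55], [0.19, 2.02], [-2.57, 2.57]. Speed limits (rad/s): [2.57, 2.57, 3.14, 3.14, 3.14, 3.14, 3.14].

### API

Orientations are given as a unit quaternion [w, x, y, z].
In Python, from cell import sense, read_camera, get_calibration, job_done, boxes_of gives the robot as it stands. The module is installed in compiled form; this text tells all that it offers.
- The arm moves only by the tool apply_moves, never from a script. Its argument "increments" is a list of rows, each a list of 6 numbers: the shift along the world's x, y, z in mm, then the turn, a rotation vector about the world's x, y, z in rad. A call has 1 to 20 rows; each row is the pose to reach, as a shift and turn from the pose commanded when the call began; what a row does not reach only later rows make up. A row lasts 1/10 s, in which the tool goes at most 50 mm and 8.59 degrees, less where a joint would pass 70% of its speed; a pose out of reach is approached as far as the arm can. A call with a gripper value outside its range is refused whole. "jaw" is the finger opening in mm, from 0 to 91.8, set as the call begins (left out, the last holds). The fingers move at their own pace and stop on an object; "squeeze" is the grip in N (left out, the last holds). Time passes only in rows, so rows that repeat a pose let the fingers close. It gives the time, the measured TCP pose, the force and the opening at its end, in the units of the state.
- sense(): the state, without advancing time (a new reading comes with each control period).
- read_camera(name): name is "scene" or "top"; returns (picture, depth): 420x560x3 uint8, blue, green, red; 420x560 float32, m along the optical axis (not along the pixel's ray), 0 where there is no reading.
- get_calibration(name): a dict with "fx", "fy", "cx", "cy" (pixels), "rvec" (rotation vector, rad) and "tvec" (3), from world to camera coordinates, as OpenCV has them. Camera axes: x right, y down, z forward; pixel columns grow to the right and rows downward; lengths in m; the calibration is good to about 2 mm. A picture is of the moment at which its call begins. get_calibration takes no time and is no camera call.
- job_done(): hands the job in, once; it reports no verdict.
Trained networks look in the newest picture that a camera, given by its name, has taken for a name from the list of things; names that differ only in an ending like _2 or _b are one class to them, and where a whole thing is asked for, a point or a joint stands for the part that bears it (a point fixed in the world has none). Each returns a list of dicts, best first, with "conf" (0 to 1); they miss things now and then, are a little off and sometimes report something else, mostly with a low value. They report only what shows in the picture. A call takes as long as a camera call. They do not tell look-alikes from the thing itself.
- boxes_of(camera, target): "box" ([left, top, right, bottom] in pixels, round what is visible of it).
The state is a dict: "time": time; "qpos": joint angles; "qvel": joint speeds; "joint_torque": joint torques, N m; "ee_pos": TCP position; "tool_rot": TCP orientation; "wrist_force": force on the tool from outside, world axes, zero at the start; "torque": the same for the moment, N m; "width": finger opening in m.
Only numpy, scipy, OpenCV 4.12 (cv2) and the standard library are available. Lean on these libraries where they do the work, as an engineer would, in place of code of your own. Each camera call takes 0.05 s, during which the arm holds its last target.

## Working session

There is one attempt and no reset: what is moved stays moved. The work goes in short steps, Python scripts to look and compute and a tool call to move; the robot and the scene stay as the last step left them, time stands still between calls to the robot, and variables do not carry over. Pictures are saved under pics/ and viewed, and the job is handed in when it is done.

Besides the shell and the picture viewer there is one more tool, called after "Emit:" as name(argument=value, ...), one argument or row to a line, values as JSON. apply_moves: Moves the arm, as the interface text tells. Its arguments: {"type":"object","properties":{"increments":{"type":"array"},"jaw":{"type":"number"},"squeeze":{"type":"number"}},"required":["increments"]}

```bash
mkdir -p pics; cat > h.py <<'E'
import numpy as np, cv2
from cell import *
def cal(n):
    c=get_calibration(n);K=np.array([[c['fx'],0,c['cx']],[0,c['fy'],c['cy']],[0,0,1.]])
    R=cv2.Rodrigues(np.array(c['rvec'],float))[0];t=np.array(c['tvec'],float).reshape(3)
    return K,R,t
def cloud(n,d):
    K,R,t=cal(n);v,u=np.mgrid[:d.shape[0],:d.shape[1]]
    P=np.stack([(u-K[0,2])/K[0,0]*d,(v-K[1,2])/K[1,1]*d,d],-1)
    W=(P-t)@R; W[d<=0]=np.nan
    return W
def proj(n,p):
    K,R,t=cal(n);q=K@(R@np.array(p,float)+t);return q[:2]/q[2]
E
python3 - <<'E'
from h import *
for n in ['scene','top']:
    im,d=read_camera(n);cv2.imwrite(f'pics/{n}0.png',im);np.savez(f'{n}0.npz',im=im,d=d)
    K,R,t=cal(n);print(n,K[0,0],'campos',(-R.T@t).round(3),'axis',R[2].round(2))
    for o in ['label_holder','narrow_holder','stand','bay','full_bay','seat','rack']:
        print(o,[(np.round(b['box']).astype(int).tolist(),round(b['conf'],2)) for b in boxes_of(n,o)])
s=sense();print(s)
E
```

```text
scene 542.5405458445956 campos [-0.614  0.676  0.675] axis [ 0.85 -0.28 -0.45]
label_holder [([182, 222, 209, 258], 0.91), ([234, 206, 260, 234], 0.89), ([314, 164, 334, 192], 0.87), ([353, 161, 371, 186], 0.68), ([378, 177, 388, 206], 0.62)]
narrow_holder [([247, 220, 263, 245], 0.8)]
stand [([228, 232, 273, 257], 0.64)]
bay [([297, 210, 327, 237], 0.71)]
full_bay [([329, 188, 357, 232], 0.73)]
seat []
rack [([277, 193, 332, 231], 0.89)]
top 445.7454752335835 campos [0.439 0.256 0.918] axis [ 0.16  0.04 -0.99]
label_holder [([396, 139, 439, 159], 0.68), ([340, 139, 373, 154], 0.67), ([404, 198, 437, 224], 0.65), ([135, 253, 174, 268], 0.61), ([196, 243, 236, 248], 0.49)]
narrow_holder []
stand [([202, 236, 240, 294], 0.87)]
bay [([284, 242, 324, 259], 0.86)]
full_bay [([325, 234, 367, 257], 0.57)]
seat [([292, 247, 319, 256], 0.57), ([283, 239, 323, 263], 0.32)]
rack [([273, 180, 368, 248], 0.63)]
{'time': 0.8, 'qpos': array([ 1.46719127,  0.50085812, -0.42699924,  1.55041106,  0.22077604,
        1.13835184, -0.21028099]), 'qvel': array([-0.00139807, -0.00089341, -0.00171229, -0.0010955 , -0.00150053,
        0.00020721, -0.00168006]), 'joint_torque': array([ 3.48589438e-04, -5.66379797e+01, -5.80896109e+00, -2.79496908e+01,
       -6.64688693e-02,  2.04223359e-02,  2.11519591e-05]), 'ee_pos': array([ 0.23314196, -0.60672622,  0.22675026]), 'tool_rot': array([-7.72669650e-06,  9.83225240e-01,  1.82395523e-01,  1.57147231e-05]), 'wrist_force': array([-0.82324759,  0.71965232, -0.0452618 ]), 'torque': array([ 0.05046551, -0.03850227,  0.00842246]), 'width': 0.09141857705845478}
```

View pics/scene0.png

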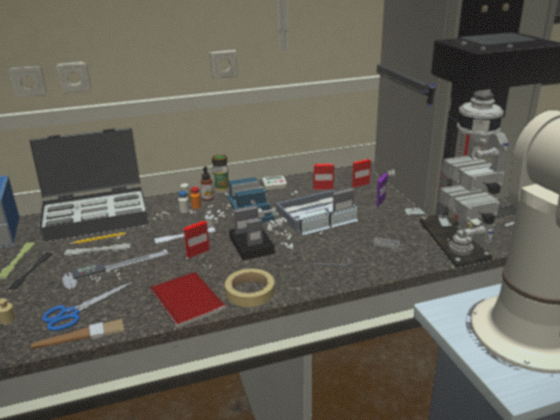

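View pics/top0.png

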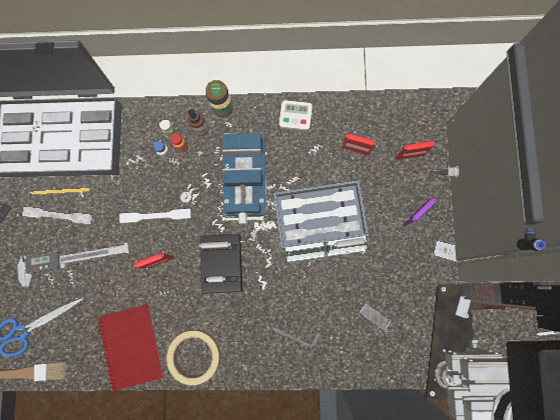

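```bash
python3 - <<'E'
import cv2
a=cv2.imread('pics/top0.png')[220:310,180:380];cv2.imwrite('pics/topc.png',cv2.resize(a,None,fx=4,fy=4,interpolation=cv2.INTER_CUBIC))
a=cv2.imread('pics/scene0.png')[150:270,170:400];cv2.imwrite('pics/scenec.png',cv2.resize(a,None,fx=3.4,fy=3.4,interpolation=cv2.INTER_CUBIC))
E
```

```text
(no output)
```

View pics/topc.png

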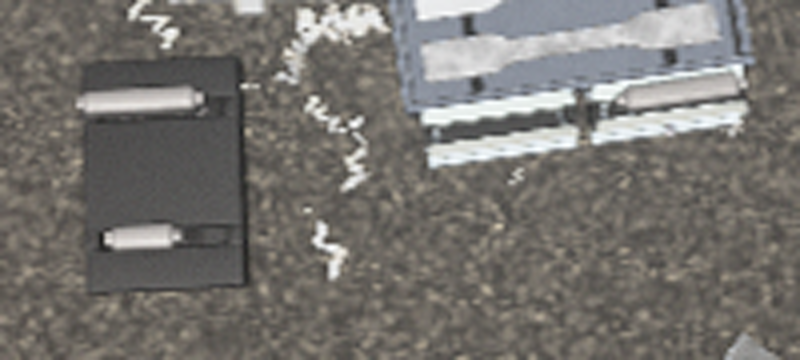

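View pics/scenec.png

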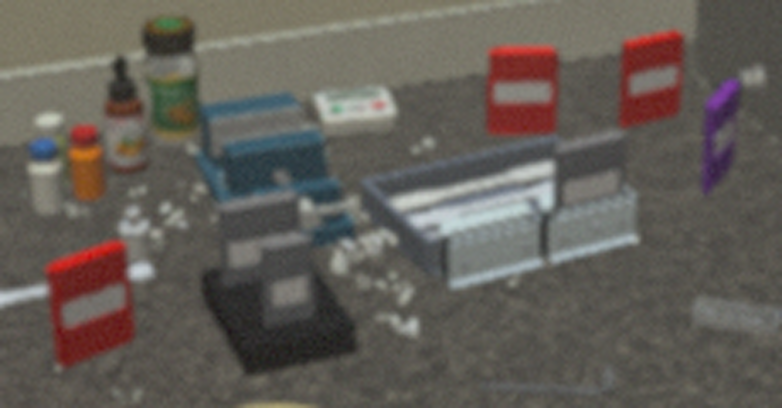

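Wide bead on the stand at top pixel ≈(215,245). It could be confused with the narrow holder (215,279), the pinned holder in the full bay (347,243), red look-alikes (152,260), (357,146), (415,150) and a purple one (420,211). I choose the grey wide one in the stand's rear slot. The empty bay is the left one at about (304,252).

```bash
cat > m.py <<'E'
from h import *
import sys
def rect(W,box,zlo,zhi,name):
    l,t,r,b=box;P=W[t:b,l:r].reshape(-1,3);P=P[(P[:,2]>zlo)&(P[:,2]<zhi)]
    if len(P)<5: print(name,'few',len(P));return
    (c,s,a)=cv2.minAreaRect((P[:,:2]*1000).astype(np.float32))
    print(name,len(P),'c',np.round(c,1),'s',np.round(s,1),'ang',round(a,1),'z',np.percentile(P[:,2],[5,50,95]).round(4),'mean',P.mean(0).round(4))
E
python3 - <<'E'
from m import *
z=np.load('top0.npz');W=cloud('top',z['d'])
rect(W,(190,232,250,255),.07,.1,'wide')
rect(W,(190,265,250,295),.07,.1,'narrow')
rect(W,(195,230,245,298),.018,.030,'stand')
rect(W,(325,228,375,262),.07,.11,'full')
rect(W,(275,235,328,268),.033,.055,'baywalls')
rect(W,(265,175,375,250),.026,.033,'rack')
rect(W,(215,125,275,235),.02,.2,'blue')
print(proj('top',(0.4,0,0)),proj('top',(0.5,0,0)))
np.set_printoptions(linewidth=200)
for c in (292,304,316): print(c,(W[238:266,c]*1000).round(0)[:,[0,2]].tolist())
E
```

```text
wide 204 c [513.1 409.2] s [12.2 58.6] ang 1.9 z [0.0781 0.0841 0.0867] mean [0.5127 0.4091 0.0836]
narrow 119 c [448.7 406.9] s [34.4 11.1] ang 89.4 z [0.0761 0.0842 0.0868] mean [0.4491 0.4066 0.0836]
stand 1877 c [481.3 408.8] s [116.   80.3] ang 2.1 z [0.02   0.0227 0.0254] mean [0.4786 0.4072 0.0227]
full 215 c [512.7 156.1] s [11.9 59.8] ang 7.1 z [0.0808 0.088  0.0907] mean [0.5121 0.1567 0.0873]
baywalls 311 c [502.8 234.7] s [24.3 84.5] ang 7.4 z [0.0338 0.0387 0.0439] mean [0.503  0.2388 0.039 ]
rack 633 c [568.3 205.1] s [132.5 175.9] ang 7.3 z [0.0264 0.0285 0.0315] mean [0.5767 0.2047 0.0286]
blue 2633 c [639.4 349.2] s [103.9 202. ] ang 89.3 z [0.022  0.0523 0.0623] mean [0.6573 0.3605 0.048 ]
[424.97352643 301.3118469 ] [421.71947323 251.11036231]
292 [[530.0, 13.0], [527.0, 17.0], [527.0, 4.0], [525.0, 2.0], [523.0, 4.0], [521.0, 1.0], [516.0, 27.0], [514.0, 27.0], [511.0, 43.0], [509.0, 43.0], [nan, nan], [506.0, 37.0], [504.0, 38.0], [504.0, 11.0], [501.0, 17.0], [499.0, 19.0], [497.0, 17.0], [494.0, 35.0], [492.0, 31.0], [490.0, 39.0], [488.0, 43.0], [488.0, 2.0], 
[... 220 characters left out ...]
[509.0, 41.0], [507.0, 36.0], [507.0, 20.0], [505.0, 20.0], [503.0, 20.0], [501.0, 19.0], [499.0, 17.0], [496.0, 36.0], [494.0, 36.0], [491.0, 41.0], [491.0, 5.0], [490.0, 3.0], [488.0, -3.0], [486.0, -3.0], [484.0, -2.0], [482.0, -3.0], [480.0, -0.0], [478.0, -3.0], [476.0, -3.0]]
316 [[530.0, 2.0], [528.0, 3.0], [526.0, 2.0], [521.0, 29.0], [520.0, 25.0], [517.0, 40.0], [514.0, 45.0], [513.0, 40.0], [511.0, 36.0], [510.0, 24.0], [508.0, 19.0], [506.0, 18.0], [504.0, 19.0], [502.0, 19.0], [499.0, 33.0], [497.0, 37.0], [495.0, 41.0], [493.0, 38.0], [493.0, 5.0], [491.0, 3.0], [490.0, -5.0], [487.0, -2.0], [485.0, -4.0], [483.0, 3.0], [481.0, 2.0], [479.0, -3.0], [477.0, -4.0], [475.0, -3.0]]
```

```bash
python3 - <<'E'
from m import *
H={}
for n in ['top','scene']:
    z=np.load(n+'0.npz');W=cloud(n,z['d']).reshape(-1,3);W=W[~np.isnan(W[:,0])]
    print(n)
    xs=np.arange(0,1.0,.08);ys=np.arange(.64,-1.0,-.08)
    print('x\\y  ',' '.join(f'{y:5.2f}' for y in ys))
    for x in xs[::-1]:
        r=[]
        for y in ys:
            q=W[(W[:,0]>=x)&(W[:,0]<x+.08)&(W[:,1]>=y)&(W[:,1]<y+.08)]
            r.append(f'{np.percentile(q[:,2],97)*100:5.0f}' if len(q)>3 else '    .')
        print(f'{x:.2f}',' '.join(r))
E
```

```text
top
x\y    0.64  0.56  0.48  0.40  0.32  0.24  0.16  0.08  0.00 -0.08 -0.16 -0.24 -0.32 -0.40 -0.48 -0.56 -0.64 -0.72 -0.80 -0.88 -0.96
0.96    10     9     9     8     8     7     7     6     6     5     5     4     4     .     .     .     .     .     .     .     .
0.88   -10   -10   -10   -10   -10   -10   -10   -10   -10   -10   -10   -10     .     .     .     .     .     .     .     .     .
0.80    21    20     0    11    10     2     2     0     0     0     0     .     .     .     .     .     .     .     .     .     .
0.72     4     4     6    10     9     2     2     8     0    41     0     .     .     .     .     .     .     .     .     .     .
0.64     4     4     6     1     6     0     0     8     8    39     .     .     .     .     .     .     .     .     .     .     .
0.56     0     0     2     2     6     3     3     3     8    38     .     .     .     .     .     .     .     .     .     .     .
0.48     0     0     8     9     8     4     9     9     4    36    20     3     3     .     .     .     .     .     .     .     .
0.40     0     0     3     8     3     0     0 
[... 1879 characters left out ...]
 52     .     .     .     .     .     .     .
0.32     1     1     2     2     0     0     0     1    47    53    54    53     1     .     .     .     .     .     .     .     .
0.24     0     1     2     2     0     0     0     0    47    47    47    47     .     .     .     .     .     .     .     .     .
0.16    -0     0    -0    -0    -0    -0    -0    -0    47    47    47    46     .     .     .     .     .     .     .     .     .
0.08     .     .     .     .     .     .     .     0     1     1     .     .     .     .     .     .     .     .     .     .     .
0.00     .     .     .     .     .     .     .     1    40    41     .     .     .     .     .     .     .     .     .     .     .
```

```bash
python3 - <<'E'
from m import *
for n,px in [('scene',[(500,45),(440,45),(445,70),(550,60),(500,75),(480,110),(470,165),(455,240),(490,20),(455,20),(410,150),(410,20),(390,80),(430,100),(425,200),(535,150),(550,40),(520,330)]),('top',[(455,100),(500,100),(550,50),(530,130),(535,240),(460,270),(500,250),(545,300),(500,330),(440,350),(470,380),(535,360),(480,310)])]:
    z=np.load(n+'0.npz');W=cloud(n,z['d'])
    for u,v in px: print(n,(u,v),W[v,u].round(3),z['im'][v,u])
E
python3 - <<'E'
import cv2
a=cv2.imread('pics/scene0.png')[0:270,370:];b=cv2.imread('pics/top0.png')[20:400,400:]
cv2.imwrite('pics/sr.png',cv2.resize(a,None,fx=2.2,fy=2.2));cv2.imwrite('pics/tr.png',cv2.resize(b,None,fx=1.57,fy=1.57))
E
```

```text
scene (500, 45) [ 0.271 -0.057  0.471] [42 47 47]
scene (440, 45) [0.353 0.022 0.463] [30 34 35]
scene (445, 70) [0.326 0.022 0.418] [29 27 26]
scene (550, 60) [ 0.222 -0.138  0.445] [25 27 32]
scene (500, 75) [ 0.223 -0.028  0.426] [29 32 30]
scene (480, 110) [ 0.249 -0.015  0.353] [168 172 166]
scene (470, 165) [ 0.276 -0.033  0.222] [108 112 113]
scene (455, 240) [ 0.262 -0.011  0.049] [111 116 117]
scene (490, 20) [ 0.373 -0.106  0.501] [33 36 37]
scene (455, 20) [ 0.445 -0.071  0.494] [70 73 77]
scene (410, 150) [ 0.578 -0.072  0.143] [69 74 77]
scene (410, 20) [ 0.631 -0.071  0.47 ] [64 70 70]
scene (390, 80) [ 0.709 -0.07   0.302] [68 72 71]
scene (430, 100) [ 0.478 -0.051  0.308] [43 44 46]
scene (425, 200) [ 0.478 -0.068  0.04 ] [80 84 89]
scene (535, 150) [0.016 0.057 0.362] [121 135 137]
scene (550, 40) [ 0.275 -0.18   0.47 ] [69 75 77]
scene (520, 330) [-0.033  0.057  0.044] [122 134 135]
top (455, 100) [ 0.821 -0.091  0.001] [101 107 113]
top (500, 100) [ 0.716 -0.066  0.249] [79 86 89]
top (550, 50) [ 0.721 -0.065  0.389] [74 81 84]
top (530, 130) [ 0.636 -0.059  0.337] [111 107 108]
top (535, 240) [ 0.489 -0.049  0.339] [60 58 60]
top (460, 270) [ 0.46  -0.066  0.021] [85 90 95]
top (500, 250) [ 0.486 -0.065  0.204] [80 87 92]
top (545, 300) [ 0.413 -0.069  0.309] [29 32 26]
top (500, 330) [nan nan nan] [ 90  99 104]
top (440, 350) [ 0.309 -0.017  0.021] [60 66 68]
top (470, 380) [ 0.292 -0.003  0.203] [134 134 136]
top (535, 360) [0.363 0.028 0.462] [32 32 35]
top (480, 310) [ 0.382 -0.107 -0.   ] [104 111 117]
```

View pics/sr.png

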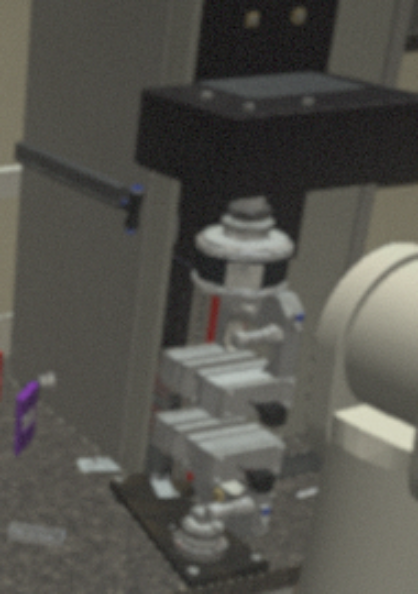

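View pics/tr.png

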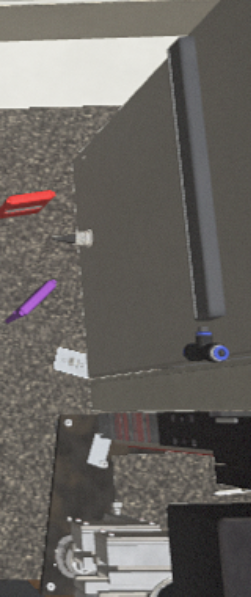

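```bash
python3 - <<'E'
from m import *
from scipy.spatial.transform import Rotation as Ro
import itertools
s=sense();q=s['qpos'];w=s['tool_rot'];T=Ro.from_quat([w[1],w[2],w[3],w[0]])
print(T.as_matrix().round(3))
for sg in itertools.product([1,-1],repeat=7):
    if sg[0]<0: continue
    R=Ro.from_euler('ZYZYZYZ',q*np.array(sg)).as_matrix()
    if abs(R[2,2]+1)<2e-3:
        A=T.as_matrix()@R.T; print(sg,R[:,2].round(4),'a0',np.degrees(np.arctan2(A[1,0],A[0,0])).round(1),A.round(3)[2])
E
```

```text
[[ 0.933  0.359  0.   ]
 [ 0.359 -0.933  0.   ]
 [ 0.    -0.    -1.   ]]Traceback (most recent call last):
  File "<stdin>", line 8, in <module>
  File "scipy/spatial/transform/_rotation.pyx", line 1413, in scipy.spatial.transform._rotation.Rotation.from_euler
ValueError: Expected axis specification to be a non-empty string of upto 3 characters, got ZYZYZYZ
```

```bash
python3 - <<'E'
from m import *
from scipy.spatial.transform import Rotation as Ro
import itertools
s=sense();q=s['qpos'];w=s['tool_rot'];T=Ro.from_quat([w[1],w[2],w[3],w[0]])
for sg in itertools.product([1,-1],repeat=7):
    if sg[0]<0: continue
    R=Ro.identity()
    for a,b,c in zip('ZYZYZYZ',q,sg): R=R*Ro.from_euler(a,b*c)
    R=R.as_matrix()
    if abs(R[2,2]+1)<5e-2:
        A=T.as_matrix()@R.T; print(sg,R[:,2].round(4),'a0',np.degrees(np.arctan2(A[1,0],A[0,0])).round(1),A.round(3)[2])
E
```

```text
(1, 1, 1, 1, 1, 1, 1) [ 0. -0. -1.] a0 132.0 [-0. -0.  1.]
(1, 1, 1, 1, 1, 1, -1) [ 0. -0. -1.] a0 156.1 [-0. -0.  1.]
(1, 1, -1, 1, -1, 1, 1) [-0. -0. -1.] a0 77.8 [ 0. -0.  1.]
(1, 1, -1, 1, -1, 1, -1) [-0. -0. -1.] a0 101.9 [ 0. -0.  1.]
(1, -1, 1, -1, 1, -1, 1) [-0.  0. -1.] a0 132.0 [ 0. -0.  1.]
(1, -1, 1, -1, 1, -1, -1) [-0.  0. -1.] a0 156.1 [ 0. -0.  1.]
(1, -1, -1, -1, -1, -1, 1) [ 0.  0. -1.] a0 77.8 [-0. -0.  1.]
(1, -1, -1, -1, -1, -1, -1) [ 0.  0. -1.] a0 101.9 [-0. -0.  1.]
```

```bash
python3 - <<'E'
from m import *
from scipy.spatial.transform import Rotation as Ro
s=sense();q=s['qpos'];p=s['ee_pos']
for sg in [(1,1,1,1,1,1,1),(1,1,-1,1,-1,1,1),(1,-1,1,-1,1,-1,1),(1,-1,-1,-1,-1,-1,1),(-1,1,1,1,1,1,1),(-1,-1,1,-1,1,-1,1)]:
    R=Ro.identity();D=[]
    for a,b,c in zip('ZYZYZYZ',q,sg):
        R=R*Ro.from_euler(a,b*c);D.append(R.as_matrix()[:,2])
    e1,e2=D[1],D[3]
    for r in (.9,1,1.1):
        v=e1*r+e2; 
        h=np.hypot(*v[:2]);L2=.6509/h
        print(sg,r,'L1 %.3f L2 %.3f'%(r*L2,L2),'a0',((np.degrees(np.arctan2(p[1],p[0])-np.arctan2(v[1],v[0]))+180)%360-180).round(1),'z-part',(v[2]*L2).round(3), 'd1-Lt',(p[2]-v[2]*L2).round(3))
E
```

```text
(1, 1, 1, 1, 1, 1, 1) 0.9 L1 0.448 L2 0.498 a0 -134.6 z-part 0.184 d1-Lt 0.042
(1, 1, 1, 1, 1, 1, 1) 1 L1 0.481 L2 0.481 a0 -135.2 z-part 0.22 d1-Lt 0.006
(1, 1, 1, 1, 1, 1, 1) 1.1 L1 0.512 L2 0.465 a0 -135.8 z-part 0.254 d1-Lt -0.027
(1, 1, -1, 1, -1, 1, 1) 0.9 L1 0.448 L2 0.498 a0 -171.5 z-part 0.184 d1-Lt 0.042
(1, 1, -1, 1, -1, 1, 1) 1 L1 0.481 L2 0.481 a0 -170.9 z-part 0.22 d1-Lt 0.006
(1, 1, -1, 1, -1, 1, 1) 1.1 L1 0.512 L2 0.465 a0 -170.3 z-part 0.254 d1-Lt -0.027
(1, -1, 1, -1, 1, -1, 1) 0.9 L1 0.448 L2 0.498 a0 45.4 z-part 0.184 d1-Lt 0.042
(1, -1, 1, -1, 1, -1, 1) 1 L1 0.481 L2 0.481 a0 44.8 z-part 0.22 d1-Lt 0.006
(1, -1, 1, -1, 1, -1, 1) 1.1 L1 0.512 L2 0.465 a0 44.2 z-part 0.254 d1-Lt -0.027
(1, -1, -1, -1, -1, -1, 1) 0.9 L1 0.448 L2 0.498 a0 8.5 z-part 0.184 d1-Lt 0.042
(1, -1, -1, -1, -1, -1, 1) 1 L1 0.481 L2 0.481 a0 9.1 z-part 0.22 d1-Lt 0.006
(1, -1, -1, -1, -1, -1, 1) 1.1 L1 0.512 L2 0.465 a0 9.7 z-part 0.254 d1-Lt -0.027
(-1, 1, 1, 1, 1, 1, 1) 0.9 L1 0.448 L2 0.498 a0 33.5 z-part 0.184 d1-Lt 0.042
(-1, 1, 1, 1, 1, 1, 1) 1 L1 0.481 L2 0.481 a0 32.9 z-part 0.22 d1-Lt 0.006
(-1, 1, 1, 1, 1, 1, 1) 1.1 L1 0.512 L2 0.465 a0 32.3 z-part 0.254 d1-Lt -0.027
(-1, -1, 1, -1, 1, -1, 1) 0.9 L1 0.448 L2 0.498 a0 -146.5 z-part 0.184 d1-Lt 0.042
(-1, -1, 1, -1, 1, -1, 1) 1 L1 0.481 L2 0.481 a0 -147.1 z-part 0.22 d1-Lt 0.006
(-1, -1, 1, -1, 1, -1, 1) 1.1 L1 0.512 L2 0.465 a0 -147.7 z-part 0.254 d1-Lt -0.027
```

Emit:
apply_moves(
  increments=[
    [0,0,30,0,0,0],
    [0,0,60,0,0,0],
  ],
  jaw=50,
)

```text
time: 1.0
ee_pos: [0.2327, -0.606, 0.2863]
tool_rot: [-0.001, 0.983, 0.182, -0.0]
wrist_force: [0.4, -0.9, 0.9]
width: 0.0805
```

```bash
python3 -c "
from cell import *
s=sense();print(s['time'],s['qpos'].tolist(),s['ee_pos'].tolist(),s['tool_rot'].tolist(),s['wrist_force'])"
```

```text
1.0 [1.4733303614966682, 0.454697386862893, -0.43740414540037537, 1.4810590543620885, 0.19658371517068954, 1.2522689069789679, -0.19113504446029722] [0.23274168741110884, -0.6059971162590645, 0.2862873502277554] [-0.0013879235264063973, 0.9832236872596547, 0.18239854569247405, -0.00015814260630282807] [ 0.41822768 -0.88000002  0.85172799]
```

Emit:
apply_moves(
  increments=[
    [-30,-15,0,0,0,0.1],
    [-60,-30,0,0,0,0.2],
  ],
)

```text
time: 1.2
ee_pos: [0.1746, -0.6373, 0.2888]
tool_rot: [0.002, 0.959, 0.283, 0.0]
wrist_force: [-0.3, -0.7, -0.5]
width: 0.0643
```

```bash
python3 -c "
from cell import *
s=sense();print(s['time'],s['qpos'].tolist(),s['ee_pos'].tolist(),s['tool_rot'].tolist(),s['wrist_force'])"
```

```text
1.2 [1.5816968414489772, 0.47415694505046857, -0.458114571086269, 1.4514846883008707, 0.21369205922719992, 1.261919654313209, 0.10686465792274895] [0.17461929106379895, -0.637286479252957, 0.28876926216671295] [0.0017267517469330724, 0.9590193968390653, 0.2833351257328618, 0.00014608485012459563] [-0.30301918 -0.72268713 -0.53802937]
```

```bash
cat > cfg.py <<'E'
import numpy as np
C=[([1.46719127,0.50085812,-0.42699924,1.55041106,0.22077604,1.13835184,-0.21028099],[0.23314196,-0.60672622,0.22675026],[0,9.83225240e-01,1.82395523e-01,0]),
([1.4733303614966682, 0.454697386862893, -0.43740414540037537, 1.4810590543620885, 0.19658371517068954, 1.2522689069789679, -0.19113504446029722],[0.23274168741110884, -0.6059971162590645, 0.2862873502277554],[-0.0013879235264063973, 0.9832236872596547, 0.18239854569247405, -0.00015814260630282807]),
([1.5816968414489772, 0.47415694505046857, -0.458114571086269, 1.4514846883008707, 0.21369205922719992, 1.261919654313209, 0.10686465792274895],[0.17461929106379895, -0.637286479252957, 0.28876926216671295],[0.0017267517469330724, 0.9590193968390653, 0.2833351257328618, 0.00014608485012459563])]
E
python3 - <<'E'
from m import *
from cfg import C
from scipy.spatial.transform import Rotation as Ro
import itertools
from scipy.optimize import least_squares
def fk(q,sg,par):
    a0,f,d1,L1,L2,Lt,o2,o3,o4=par
    R=Ro.from_euler('Z',a0);p=np.array([0,0,d1])
    for i,(a,b,c) in enumerate(zip('ZYZYZYZ',q,sg)):
        R=R*Ro.from_euler(a,b*c)
        if i==1: p=p+R.apply([0,0,L1])
        if i==2: p=p+R.apply([o2,0,0])
        if i==3: p=p+R.apply([o3,0,L2])
        if i==5: p=p+R.apply([o4,0,Lt])
    return p,R*Ro.from_euler('Z',f)
out=[]
for sg in itertools.product([1,-1],repeat=7):
    if sg[1]<0: continue
    def res(par,full=False):
        r=[]
        for q,p,w in C:
            P,R=fk(q,sg,par); T=Ro.from_quat([w[1],w[2],w[3],w[0]])
            r+=list((P-p)*10)+list((R*T.inv()).as_rotvec()*3)
        r+=list(np.array(par[6:])*.3)+[ (par[2]-.36)*.05]
        return r
    best=min((least_squares(res,[a,f,.36,.45,.45,.35,0,0,0]) for a in (-2,0.5,3) for f in (0,2,-2)),key=lambda o:o.cost)
    out.append((best.cost,sg,best.x))
out.sort(key=lambda o:o[0])
for o in out[:5]: print(o[0],o[1],o[2].round(3))
E
```

```text
Still running in the background as job /tmp/bash_jobs.1000/7386dbe72c60 (pid 754). You'll get a notice when it ends.
```

```bash
python3 - <<'E'
from m import *
from fk import *
from cfg import C
z=np.load('scene0.npz');W=cloud('scene',z['d'])
for v in (5,15,25,33):
    print(v,[(u,W[v,u].round(2).tolist()) for u in range(440,560,10)])
for v in (85,95): print(v,[(u,W[v,u].round(2).tolist()) for u in range(440,560,10)])
par=[-.04,1.531,.357,.502,.47,.373,.003,0,.004];sg=(-1,1,-1,1,-1,1,-1)
for q,p,w in C: print(np.round(fk(q,sg,par,True)[2],3).tolist())
E
```

```text
5 [(440, [nan, nan, nan]), (450, [0.46, -0.07, 0.52]), (460, [0.44, -0.07, 0.53]), (470, [0.4, -0.08, 0.53]), (480, [0.37, -0.08, 0.53]), (490, [0.37, -0.1, 0.53]), (500, [0.37, -0.13, 0.53]), (510, [0.38, -0.15, 0.53]), (520, [0.37, -0.18, 0.53]), (530, [0.44, -0.26, 0.51]), (540, [0.44, -0.29, 0.51]), (550, [0.44, -0.32, 0.51])]
15 [(440, [0.5, -0.07, 0.5]), (450, [0.47, -0.07, 0.5]), (460, [0.44, -0.08, 0.5]), (470, [0.4, -0.07, 0.51]), (480, [0.38, -0.08, 0.51]), (490, [0.38, -0.11, 0.51]), (500, [0.37, -0.13, 0.51]), (510, [0.37, -0.15, 0.51]), (520, [0.38, -0.18, 0.51]), (530, [0.44, -0.26, 0.49]), (540, [0.44, -0.29, 0.49]), (550, [0.43, -0.32, 0.49])]
25 [(440, [0.49, -0.07, 0.48]), (450, [0.46, -0.07, 0.48]), (460, [0.43, -0.07, 0.48]), (470, [0.39, -0.07, 0.49]), (480, [0.38, -0.09, 0.49]), (490, [0.37, -0.11, 0.49]), (500, [0.37, -0.13, 0.49]), (510, [0.37, -0.16, 0.49]), (520, [0.37, -0.19, 0.49]), (530, [0.44, -0.27, 0.47]), (540, [0.44, -0.3, 0.47]), (550, [0.44, -0.32, 0.47])]
33 [(440, [0.49, -0.07, 0.46]), (450, [0.46, -0.07, 0.46]), (460, [0.43, -0.07, 0.47]), (470,
[... 485 characters left out ...]
0.4]), (530, [0.43, -0.3, 0.33]), (540, [0.44, -0.33, 0.33]), (550, [1.02, -0.93, 0.13])]
95 [(440, [0.47, -0.07, 0.32]), (450, [0.43, -0.07, 0.33]), (460, [0.4, -0.07, 0.34]), (470, [0.37, -0.08, 0.34]), (480, [0.26, -0.02, 0.38]), (490, [0.25, -0.03, 0.38]), (500, [0.38, -0.17, 0.33]), (510, [0.44, -0.25, 0.31]), (520, [0.44, -0.28, 0.31]), (530, [0.43, -0.3, 0.31]), (540, [1.02, -0.9, 0.09]), (550, [1.02, -0.95, 0.09])]
[[0.0, 0.0, 0.357], [0.015, -0.241, 0.797], [0.235, -0.61, 0.599], [0.233, -0.606, 0.226]]
[[0.0, 0.0, 0.357], [0.013, -0.22, 0.808], [0.235, -0.61, 0.658], [0.233, -0.605, 0.285]]
[[0.0, 0.0, 0.357], [-0.012, -0.229, 0.804], [0.175, -0.639, 0.661], [0.174, -0.637, 0.288]]
```

```bash
cat > sim.py <<'E'
from fk import *
import cv2
par=[-.04,1.531,.357,.502,.47,.373,.003,0,.004];sg=(-1,1,-1,1,-1,1,-1)
lo=np.array([-2.88,-.31,-1.54,.2,-1.41,.19,-2.57]);hi=np.array([2.88,2.03,1.56,2.42,4.55,2.02,2.57])
def err(q,p,R):
    P,Q=fk(q,sg,par);return np.r_[p-P,cv2.Rodrigues(R@Q.T)[0].ravel()*.3]
def ik(q,p,R,bias=0):
    q=q.copy()
    for k in range(30):
        e=err(q,p,R)
        if np.abs(e).max()<1e-4:break
        J=np.array([(err(q+np.eye(7)[i]*1e-5,p,R)-e)/-1e-5 for i in range(7)]).T
        Ji=J.T@np.linalg.inv(J@J.T+1e-5*np.eye(6))
        q=np.clip(q+Ji@e,lo+.01,hi-.01)
    return q,np.abs(err(q,p,R)).max()
def Rt(yaw): # tool down, y-axis at yaw
    y=np.array([np.cos(yaw),np.sin(yaw),0]);z=np.array([0,0,-1.]);return np.stack([np.cross(y,z),y,z],1)
E
timeout 300 python3 - <<'E'
from sim import *
from cfg import C
q=np.array(C[-1][0]);p0=np.array(C[-1][1]);y0=-57
def way(WP,q,p0,y0):
    for (p,y) in WP:
        p=np.array(p);n=int(max(np.linalg.norm(p-p0)/.03,abs(y-y0)/6))+1
        for k in range(1,n+1):
            a=k/n;q,e=ik(q,p0+(p-p0)*a,Rt(np.radians(y0+(y-y0)*a)))
        P=fk(q,sg,par,True)[2]
        print(p,y,'q',q.round(2),'err',round(e,4),'elbow',P[1].round(2),'wrist',P[2].round(2))
        p0,y0=p,y
    return q
print('A');way([((.15,-.40,.56),-75),((.20,-.30,.56),-90),((.28,-.22,.56),-90),((.28,-.1,.56),-90),((.28,.06,.56),-90),((.32,.2,.5),-50),((.45,.35,.35),0),((.513,.409,.2),1.9),((.513,.409,.053),1.9),((.503,.239,.2),7.2),((.503,.239,.055),7.2)],q,p0,y0)
E
```

```text
A
[ 0.15 -0.4   0.56] -75 q [ 1.66 -0.08 -0.45  1.48 -0.03  1.73 -0.1 ] err 0.0 elbow [0.01 0.04 0.86] wrist [ 0.15 -0.4   0.93]
[ 0.2  -0.3   0.56] -90 q [ 1.64 -0.25 -0.52  1.59 -0.12  1.76 -0.46] err 0.0 elbow [0.01 0.12 0.84] wrist [ 0.2  -0.3   0.93]
[ 0.28 -0.22  0.56] -90 q [ 1.49 -0.28 -0.62  1.6  -0.17  1.77 -0.71] err 0.0 elbow [-0.01  0.14  0.84] wrist [ 0.28 -0.22  0.93]
[ 0.28 -0.1   0.56] -90 q [ 0.83 -0.3  -0.33  1.68 -0.11  1.79 -1.07] err 0.0152 elbow [-0.1   0.11  0.84] wrist [ 0.3  -0.13  0.92]
[0.28 0.06 0.56] -90 q [ 0.08 -0.3  -0.2   1.7  -0.07  1.8  -1.7 ] err 0.018 elbow [-0.15  0.02  0.84] wrist [0.32 0.06 0.92]
[0.32 0.2  0.5 ] -50 q [-0.21 -0.19 -0.32  1.71 -0.06  1.62 -1.39] err 0.0 elbow [-0.1  -0.02  0.85] wrist [0.32 0.2  0.87]
[0.45 0.35 0.35] 0 q [-0.34  0.26 -0.44  1.6   0.11  1.31 -0.8 ] err 0.0 elbow [0.12 0.04 0.84] wrist [0.45 0.35 0.72]
[0.513 0.409 0.2  ] 1.9 q [-0.42  0.54 -0.41  1.56  0.23  1.1  -0.86] err 0.0 elbow [0.24 0.1  0.79] wrist [0.52 0.41 0.57]
[0.513 0.409 0.053] 1.9 q [-0.46  0.71 -0.36  1.65  0.31  0.85 -0.91] err 0.0001 elbow [0.3  0.13 0.74] wrist [0.52 0.41 0.43]
[0.503 0.239 0.2  ] 7.2 q [-0.12  0.36 -0.45  1.82  0.18  1.   -0.52] err 0.0 elbow [0.18 0.01 0.83] wrist [0.51 0.24 0.57]
[0.503 0.239 0.055] 7.2 q [-0.19  0.56 -0.38  1.91  0.3   0.73 -0.61] err 0.0 elbow [0.27 0.04 0.78] wrist [0.51 0.24 0.43]
```

```bash
sed -i '/^def Rt/i\ ' sim.py; cat >> sim.py <<'E'
def way(WP,q,p0,y0):
    for (p,y) in WP:
        p=np.array(p);n=int(max(np.linalg.norm(p-p0)/.03,abs(y-y0)/6))+1
        for k in range(1,n+1):
            a=k/n;q,e=ik(q,p0+(p-p0)*a,Rt(np.radians(y0+(y-y0)*a)))
        P=fk(q,sg,par,True)[2]
        print(p,y,'q',q.round(2),'err',round(e,4),'elbow',P[1].round(2),'wrist',P[2].round(2))
        p0,y0=p,y
    return q
E
timeout 300 python3 - <<'E'
from sim import *
from cfg import C
q=np.array(C[-1][0]);p0=np.array(C[-1][1]);y0=-57
way([((.16,-.40,.62),-74),((.24,-.25,.65),-90),((.29,-.14,.65),-90),((.29,-.05,.65),-90),((.29,.10,.62),-90),((.32,.2,.5),-50),((.45,.35,.35),0),((.513,.409,.2),1.9)],q,p0,y0)
E
```

```text
[ 0.16 -0.4   0.62] -74 q [ 1.64 -0.04 -0.46  1.32 -0.02  1.86 -0.12] err 0.0 elbow [0.   0.02 0.86] wrist [ 0.16 -0.4   0.99]
[ 0.24 -0.25  0.65] -90 q [ 1.6  -0.24 -0.59  1.38 -0.14  1.96 -0.6 ] err 0.0 elbow [0.01 0.12 0.85] wrist [ 0.24 -0.25  1.02]
[ 0.29 -0.14  0.65] -90 q [ 1.36 -0.3  -0.6   1.41 -0.19  1.98 -0.86] err 0.0035 elbow [-0.02  0.15  0.84] wrist [ 0.29 -0.15  1.02]
[ 0.29 -0.05  0.65] -90 q [ 0.87 -0.3  -0.44  1.45 -0.15  1.99 -1.18] err 0.0072 elbow [-0.09  0.12  0.84] wrist [ 0.31 -0.07  1.02]
[0.29 0.1  0.62] -90 q [ 0.27 -0.3  -0.4   1.52 -0.13  1.91 -1.73] err 0.0046 elbow [-0.14  0.05  0.84] wrist [0.3  0.1  0.99]
[0.32 0.2  0.5 ] -50 q [ 0.06 -0.22 -0.52  1.71 -0.11  1.62 -1.33] err 0.0 elbow [-0.11  0.01  0.85] wrist [0.32 0.2  0.87]
[0.45 0.35 0.35] 0 q [-0.14  0.29 -0.7   1.6   0.19  1.33 -0.87] err 0.0 elbow [0.14 0.01 0.84] wrist [0.45 0.35 0.72]
[0.513 0.409 0.2  ] 1.9 q [-0.27  0.58 -0.64  1.56  0.37  1.13 -0.96] err 0.0 elbow [0.27 0.06 0.78] wrist [0.52 0.41 0.57]
```

Emit:
apply_moves(
  increments=[
    [0,20,45,0,0,-0.03],
    [0,40,90,0,0,-0.06],
    [0,65,135,0,0,-0.1],
    [-5,90,180,0,0,-0.13],
    [-5,120,215,0,0,-0.16],
    [-10,150,250,0,0,-0.2],
    [-10,180,285,0,0,-0.24],
    [-15,210,315,0,0,-0.27],
    [-15,237,335,0,0,-0.3],
    [-15,237,335,0,0,-0.3],
  ],
)

```text
time: 2.2
ee_pos: [0.1597, -0.3971, 0.6266]
tool_rot: [0.004, 0.991, 0.134, 0.0]
wrist_force: [0.9, 0.5, 0.5]
width: 0.05
```

```bash
cat > st.py <<'E'
from sim import *
from cell import *
s=sense();q=s['qpos'];P=fk(q,sg,par,True)
w=s['tool_rot'];R=cv2.Rodrigues(np.zeros(3))[0]
W,x,y,z=w;yv=(2*(x*y-z*W),1-2*(x*x+z*z))
print(s['time'],'q',q.round(2),'ee',s['ee_pos'].round(4),'yaw',np.degrees(np.arctan2(yv[1],yv[0])).round(2),'fk',P[0].round(3),'elbow',P[2][1].round(2),'wrist',P[2][2].round(2),'F',s['wrist_force'].round(1),'w',s['width'].round(4))
E
python3 st.py
```

```text
Traceback (most recent call last):
  File "st.py", line 6, in <module>
    print(s['time'],'q',q.round(2),'ee',s['ee_pos'].round(4),'yaw',np.degrees(np.arctan2(yv[1],yv[0])).round(2),'fk',P[0].round(3),'elbow',P[2][1].round(2),'wrist',P[2][2].round(2),'F',s['wrist_force'].round(1),'w',s['width'].round(4))
                                                                                                                                                                                                                       ^^^^^^^^^^^^^^^^
AttributeError: 'float' object has no attribute 'round'
```

Next: towards (.24,-.25,.65), yaw −90.

Emit:
apply_moves(
  increments=[
    [15,25,5,0,0,-0.05],
    [30,55,10,0,0,-0.1],
    [50,90,15,0,0,-0.16],
    [65,120,20,0,0,-0.22],
    [80,147,24,0,0,-0.28],
    [80,147,24,0,0,-0.28],
  ],
)

```text
time: 2.8
ee_pos: [0.2408, -0.2494, 0.6466]
tool_rot: [0.002, 1.0, -0.004, 0.0]
wrist_force: [-0.2, -0.5, 0.1]
width: 0.0501
```

```bash
sed -i "s/s\['width'\].round(4)/round(s['width'],4)/" st.py; python3 st.py
```

```text
2.8 q [ 1.57 -0.22 -0.61  1.38 -0.13  1.93 -0.66] ee [ 0.2408 -0.2494  0.6466] yaw -90.42 fk [ 0.254 -0.252  0.643] elbow [0.   0.11 0.85] wrist [ 0.26 -0.25  1.02] F [-0.2 -0.5  0.1] w 0.0501
```

Emit:
apply_moves(
  increments=[
    [15,25,-5,0,0,0],
    [30,50,-10,0,0,0],
    [45,75,-15,0,0,0],
    [60,100,-20,0,0,0],
    [65,130,-20,0,0,0],
    [65,160,-20,0,0,0],
    [65,160,-20,0,0,0],
  ],
)

```text
time: 3.5
ee_pos: [0.3042, -0.0885, 0.6257]
tool_rot: [0.0, 1.0, -0.001, 0.0]
wrist_force: [0.3, 0.4, -0.3]
width: 0.0501
```

```bash
python3 st.py
```

```text
3.5 q [ 1.1  -0.3  -0.58  1.48 -0.17  1.91 -1.09] ee [ 0.3042 -0.0885  0.6257] yaw -90.06 fk [ 0.319 -0.085  0.622] elbow [-0.06  0.14  0.84] wrist [ 0.32 -0.09  0.99] F [ 0.3  0.4 -0.3] w 0.0501
```

Emit:
apply_moves(
  increments=[
    [3,30,-2,0,0,0],
    [5,60,-5,0,0,0],
    [5,95,-5,0,0,0],
    [5,130,-10,0,0,0.05],
    [5,165,-20,0,0,0.1],
    [10,200,-40,0,0,0.2],
    [15,235,-70,0,0,0.33],
    [15,235,-70,0,0,0.33],
  ],
)

```text
time: 4.3
ee_pos: [0.3173, 0.1448, 0.5519]
tool_rot: [-0.0, 0.987, 0.163, -0.003]
wrist_force: [0.1, -0.3, 0.5]
width: 0.0501
```

```bash
python3 st.py
```

```text
4.3 q [ 0.35 -0.27 -0.61  1.62 -0.16  1.75 -1.52] ee [0.3173 0.1448 0.5519] yaw -71.28 fk [0.325 0.157 0.548] elbow [-0.12  0.05  0.84] wrist [0.33 0.16 0.92] F [ 0.1 -0.3  0.5] w 0.0501
```

Emit:
apply_moves(
  increments=[
    [14,19,-28,0,0,0.1],
    [28,38,-56,0,0,0.2],
    [42,57,-84,0,0,0.3],
    [56,76,-112,0,0,0.4],
    [70,95,-140,0,0,0.5],
    [84,114,-168,0,0,0.6],
    [98,133,-196,0,0,0.7],
    [112,152,-224,0,0,0.8],
    [126,171,-252,0,0,0.9],
    [140,190,-280,0,0,1.0],
    [154,209,-308,0,0,1.1],
    [168,228,-336,0,0,1.2],
    [182,246,-364,0,0,1.278],
    [196,264,-392,0,0,1.278],
    [196,264,-402,0,0,1.278],
    [196,264,-402,0,0,1.278],
  ],
)

```text
time: 5.9
ee_pos: [0.5142, 0.4033, 0.1502]
tool_rot: [-0.0, 0.699, 0.715, -0.003]
wrist_force: [-0.7, 0.0, -0.4]
width: 0.0501
```

```bash
python3 st.py; python3 - <<'E'
from m import *
for n in ['top','scene']:
    im,d=read_camera(n);np.savez(f'{n}1.npz',im=im,d=d)
    a=im[200:310,160:280] if n=='top' else im[150:270,190:320]
    cv2.imwrite(f'pics/{n}1c.png',cv2.resize(a,None,fx=5,fy=5,interpolation=cv2.INTER_CUBIC))
    for h in (.086,.15): print(n,proj(n,(.513,.409,h)).round(1))
E
```

```text
5.9 q [-0.16  0.7  -0.81  1.59  0.55  1.1  -1.09] ee [0.5142 0.4033 0.1502] yaw 1.27 fk [0.517 0.403 0.153] elbow [0.32 0.04 0.74] wrist [0.52 0.41 0.53] F [-0.7  0.  -0.4] w 0.0501
top [214.  244.4]
top [207.3 241.2]
scene [244.2 207.8]
scene [242.8 183.4]
```

View pics/top1c.png

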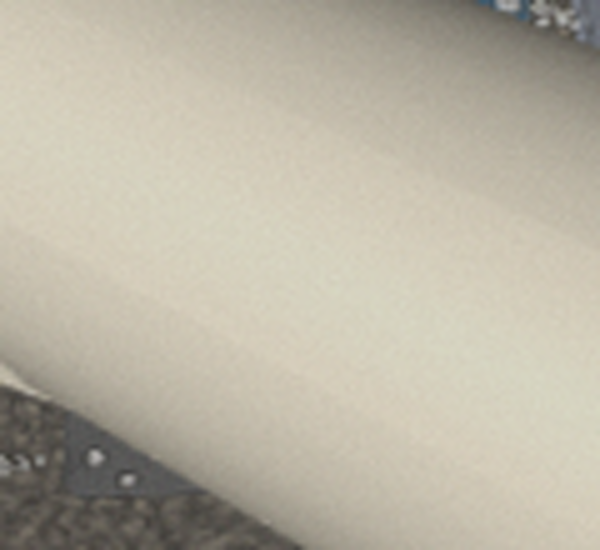

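View pics/scene1c.png

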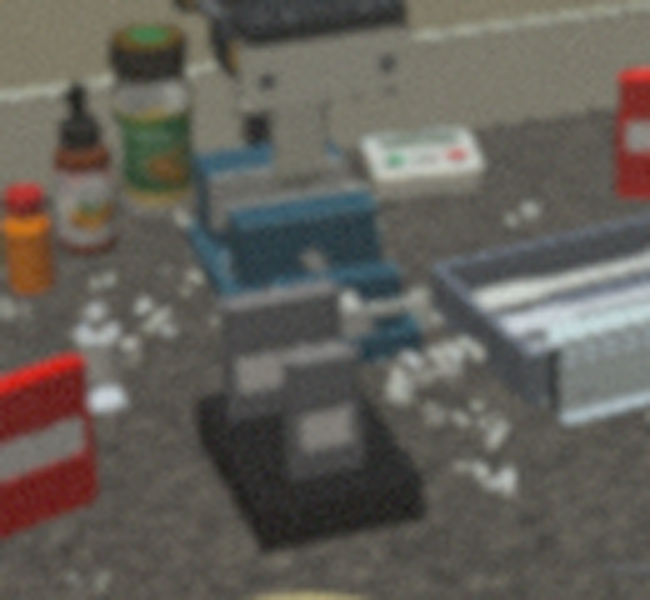

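Emit:
apply_moves(
  increments=[
    [0,0,0,0,0,0],
    [0,0,0,0,0,0],
    [0,0,0,0,0,0],
  ],
)

```text
time: 6.3
ee_pos: [0.5147, 0.4062, 0.1551]
tool_rot: [0.0, 0.699, 0.715, 0.001]
wrist_force: [-0.3, 0.2, 1.1]
width: 0.0501
```

```bash
python3 st.py; python3 - <<'E'
from m import *
z=np.load('scene1.npz');W=cloud('scene',z['d'])
rect(W,(228,200,262,225),.060,.095,'both')
# gripper finger points
P=W[160:190,230:280].reshape(-1,3);P=P[(P[:,2]>.12)&(P[:,0]>.4)&(P[:,0]<.6)];print(len(P),P[:,2].min(),np.percentile(P,[2,50,98],axis=0).round(3).tolist())
z0=np.load('scene0.npz');W0=cloud('scene',z0['d'])
for v in range(205,222,2): print(v,[(u,W0[v,u].round(3).tolist()) for u in (234,238,244,250,256,259)])
E
```

```text
6.3 q [-0.16  0.69 -0.81  1.59  0.55  1.1  -1.09] ee [0.5147 0.4062 0.1551] yaw 1.36 fk [0.518 0.405 0.158] elbow [0.32 0.04 0.74] wrist [0.52 0.41 0.53] F [-0.3  0.2  1.1] w 0.0501
both 342 c [477.4 408.3] s [60.  78.7] ang 85.0 z [0.0618 0.0774 0.0853] mean [0.4935 0.4054 0.0758]
618 0.14998035120311942 [[0.418, 0.367, 0.154], [0.428, 0.406, 0.222], [0.543, 0.436, 0.245]]
205 [(234, [0.675, 0.398, 0.015]), (238, [0.637, 0.396, 0.032]), (244, [0.635, 0.38, 0.03]), (250, [0.599, 0.373, 0.046]), (256, [0.589, 0.36, 0.049]), (259, [0.589, 0.352, 0.047])]
207 [(234, [0.665, 0.401, 0.014]), (238, [0.659, 0.391, 0.015]), (244, [0.591, 0.391, 0.048]), (250, [0.517, 0.394, 0.084]), (256, [0.511, 0.38, 0.084]), (259, [0.581, 0.354, 0.046])]
209 [(234, [0.671, 0.4, 0.005]), (238, [0.512, 0.424, 0.086]), (244, [0.508, 0.411, 0.085]), (250, [0.509, 0.396, 0.082]), (256, [0.507, 0.382, 0.081]), (259, [0.573, 0.356, 0.044])]
211 [(234, [0.512, 0.435, 0.083]), (238, [0.507, 0.426, 0.083]), (244, [0.506, 0.411, 0.081]), (250, [0.507, 0.397, 0.078]), (256, [0.503, 0.383, 0.077]), (259, [0.564, 0.359
[... 234 characters left out ...]
, [0.507, 0.427, 0.073]), (244, [0.509, 0.411, 0.069]), (250, [0.508, 0.397, 0.067]), (256, [0.506, 0.383, 0.065]), (259, [0.559, 0.361, 0.035])]
217 [(234, [0.637, 0.409, -0.001]), (238, [0.506, 0.427, 0.068]), (244, [0.508, 0.412, 0.064]), (250, [0.507, 0.397, 0.062]), (256, [0.505, 0.383, 0.06]), (259, [0.561, 0.361, 0.028])]
219 [(234, [0.625, 0.412, -0.001]), (238, [0.506, 0.427, 0.062]), (244, [0.508, 0.412, 0.059]), (250, [0.507, 0.398, 0.057]), (256, [0.448, 0.398, 0.086]), (259, [0.451, 0.39, 0.083])]
221 [(234, [0.619, 0.413, -0.003]), (238, [0.51, 0.427, 0.055]), (244, [0.508, 0.413, 0.054]), (250, [0.449, 0.412, 0.083]), (256, [0.446, 0.399, 0.082]), (259, [0.446, 0.392, 0.081])]
```

```bash
python3 - <<'E'
from m import *
z=np.load('top0.npz');W=cloud('top',z['d']).reshape(-1,3)
for x in np.arange(.52,.62,.01):
    print(round(x,2),[ (lambda q: int(np.percentile(q[:,2],90)*1000) if len(q) else None)(W[(abs(W[:,0]-x)<.005)&(abs(W[:,1]-y)<.005)]) for y in np.arange(.46,.34,-.01)])
E
```

```text
0.52 [0, 23, 81, 85, 85, 86, 85, 86, 82, 22, 1, 0]
0.53 [0, 23, 24, 24, 24, 25, 25, 24, 24, 22, 2, 7]
0.54 [1, 14, 23, 23, 23, 23, 23, 23, 23, 21, 0, 5]
0.55 [0, 0, 0, 0, 0, 9, 1, 0, 1, 0, 0, -1]
0.56 [0, 0, 1, 2, 2, 10, 0, 0, 0, 43, 44, 13]
0.57 [1, 1, 0, 9, 10, 1, 40, 39, 39, 43, 46, 40]
0.58 [0, 0, 0, 0, 0, 1, 16, 48, 48, 49, 47, 47]
0.59 [0, 0, 1, 0, 0, 1, 15, 50, 49, 49, 50, 49]
0.6 [0, 0, 1, 0, 0, 1, 15, 49, 48, 48, 48, 49]
0.61 [0, 0, 0, 0, 1, 1, 19, 17, 24, 40, 42, 24]
```

Emit:
apply_moves(
  increments=[
    [-1.7,2.8,0,0,0,0.011],
    [-1.7,2.8,-20,0,0,0.011],
    [-1.7,2.8,-40,0,0,0.011],
    [-1.7,2.8,-40,0,0,0.011],
    [-1.7,2.8,-40,0,0,0.011],
  ],
  jaw=36,
)

```text
time: 6.8
ee_pos: [0.5121, 0.4092, 0.1139]
tool_rot: [-0.0, 0.694, 0.72, -0.0]
wrist_force: [0.6, -0.1, 0.6]
width: 0.0357
```

Emit:
apply_moves(
  increments=[
    [0.8,0,-20,0,0,0],
    [0.8,0,-40,0,0,0],
    [0.8,0,-59,0,0,0],
    [0.8,0,-59,0,0,0],
    [0.8,0,-59,0,0,0],
  ],
)

```text
time: 7.3
ee_pos: [0.5126, 0.4088, 0.0537]
tool_rot: [-0.0, 0.695, 0.719, -0.001]
wrist_force: [-0.4, 0.3, -0.0]
width: 0.0359
```

```bash
python3 st.py; python3 - <<'E'
from m import *
im,d=read_camera('scene');a=im[150:270,190:320]
cv2.imwrite('pics/scene2c.png',cv2.resize(a,None,fx=5,fy=5,interpolation=cv2.INTER_CUBIC))
E
```

```text
7.3 q [-0.21  0.81 -0.74  1.64  0.64  0.95 -1.15] ee [0.5126 0.4088 0.0537] yaw 2.02 fk [0.515 0.408 0.057] elbow [0.36 0.06 0.7 ] wrist [0.52 0.41 0.43] F [-0.4  0.3 -0. ] w 0.0359
```

View pics/scene2c.png

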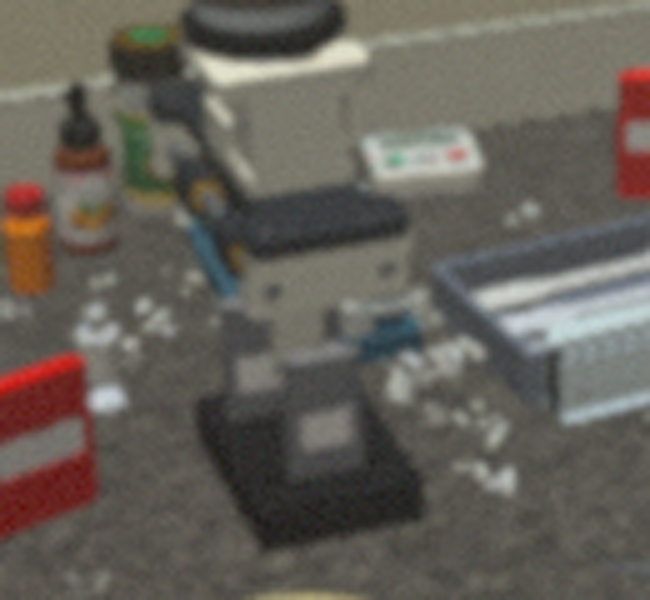

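The finger is between the narrow and the wide holder and the narrow one is untouched. I close the jaws now.

Emit:
apply_moves(
  increments=[
    [0,0,0,0,0,0],
    [0,0,0,0,0,0],
    [0,0,0,0,0,0],
    [0,0,0,0,0,0],
    [0,0,0,0,0,0],
    [0,0,0,0,0,0],
  ],
  jaw=4,
  squeeze=50,
)

```text
time: 7.95
ee_pos: [0.5135, 0.4093, 0.0553]
tool_rot: [0.0, 0.695, 0.719, 0.0]
wrist_force: [-0.9, -0.5, 4.5]
width: 0.0118
```

Emit:
apply_moves(
  increments=[
    [0,0,10,0,0,0],
    [0,0,25,0,0,0],
    [0,0,45,0,0,0],
    [0,0,70,0,0,0],
    [0,0,80,0,0,0],
    [0,0,80,0,0,0],
    [0,0,80,0,0,0],
  ],
)

```text
time: 8.65
ee_pos: [0.5131, 0.4087, 0.1347]
tool_rot: [0.0, 0.695, 0.719, -0.0]
wrist_force: [-0.6, -0.7, -0.1]
width: 0.0112
```

```bash
python3 st.py; python3 - <<'E'
from m import *
im,d=read_camera('scene');np.savez('scene3.npz',im=im,d=d);a=im[130:270,190:340]
cv2.imwrite('pics/scene3c.png',cv2.resize(a,None,fx=4,fy=4,interpolation=cv2.INTER_CUBIC))
E
```

```text
8.65 q [-0.17  0.71 -0.8   1.6   0.57  1.07 -1.09] ee [0.5131 0.4087 0.1347] yaw 2.0 fk [0.516 0.408 0.138] elbow [0.33 0.04 0.74] wrist [0.52 0.41 0.51] F [-0.6 -0.7 -0.1] w 0.0112
```

View pics/scene3c.png

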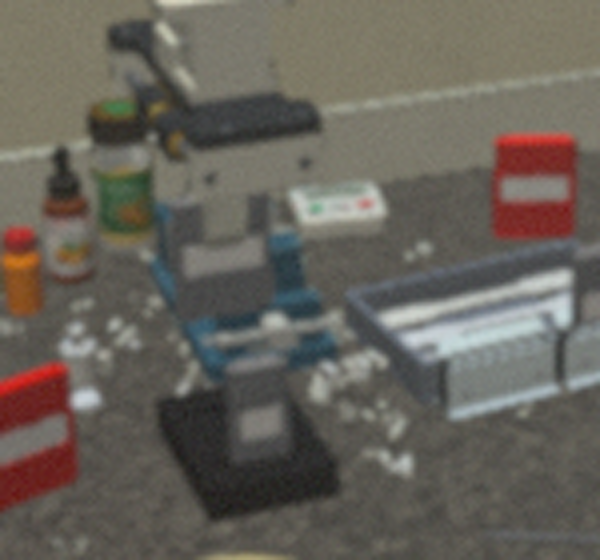

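```bash
cat > plane.py <<'E'
from m import *
def hold(W,c,yaw,zl):
    # points near holder: c=TCP xy
    P=W.reshape(-1,3);P=P[~np.isnan(P[:,0])]
    ex=np.array([np.cos(yaw),np.sin(yaw)]);ey=np.array([-ex[1],ex[0]])
    D=P[:,:2]-c;X=D@ex;Y=D@ey;Z=P[:,2]-zl
    m=(abs(X)<.02)&(abs(Y)<.04)&(Z>-.01)&(Z<.047);X,Y,Z=X[m],Y[m],Z[m]
    print('n',len(X),'Yrange',np.percentile(Y,[1,3,97,99]).round(4),'Zmin',np.percentile(Z,[.5,1,3]).round(4))
    f=(Z>.008)&(Z<.045)&(abs(Y)<.027)
    A=np.c_[np.ones(f.sum()),Y[f],Z[f]];co=np.linalg.lstsq(A,X[f],rcond=None)[0];r=X[f]-A@co
    k=abs(r)<2.5*r.std();co=np.linalg.lstsq(A[k],X[f][k],rcond=None)[0]
    print('face X0 %.4f dX/dY %.3f dX/dZ %.3f'%tuple(co),'sd',(X[f][k]-A[k]@co).std().round(4))
E
python3 - <<'E'
from plane import *
z=np.load('scene3.npz');hold(cloud('scene',z['d']),np.array([.5131,.4087]),np.radians(2.0),.0855)
E
```

```text
n 434 Yrange [-0.0333 -0.0318  0.0251  0.0259] Zmin [-0.0015 -0.001   0.0003]
face X0 -0.0042 dX/dY 0.018 dX/dZ -0.033 sd 0.0023
```

```bash
cat > ov.py <<'E'
from m import *
def overlay(n,im,c,yaw,zl,crop,fx,out,dy=0,dx=0):
    l,t,r,b=crop;a=cv2.resize(im[t:b,l:r],None,fx=fx,fy=fx,interpolation=cv2.INTER_CUBIC)
    ex=np.array([np.cos(yaw),np.sin(yaw)]);ey=np.array([-ex[1],ex[0]])
    def w(x,y,z): q=np.array(c)+ex*(x+dx)+ey*(y+dy);p=proj(n,(q[0],q[1],zl+z));return tuple(int(v) for v in ((p-[l,t]+.5)*fx))
    for (x,y0,y1,z0,z1,col) in [(-.003,-.03,.03,0,.08,(0,255,0)),(-.006,-.027,.027,.052,.08,(0,255,255))]:
        Q=[w(x,y0,z0),w(x,y1,z0),w(x,y1,z1),w(x,y0,z1)]
        cv2.polylines(a,[np.array(Q)],True,col,1)
    cv2.imwrite(out,a)
E
python3 - <<'E'
from ov import *
z=np.load('scene3.npz');overlay('scene',z['im'],(.5131,.4087),np.radians(2),.0855,(220,170,290,260),8,'pics/ov3.png')
z=np.load('scene0.npz');overlay('scene',z['im'],(.5131,.409),np.radians(2),.006,(220,190,290,260),8,'pics/ov0.png')
E
```

```text
(no output)
```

View pics/ov3.png

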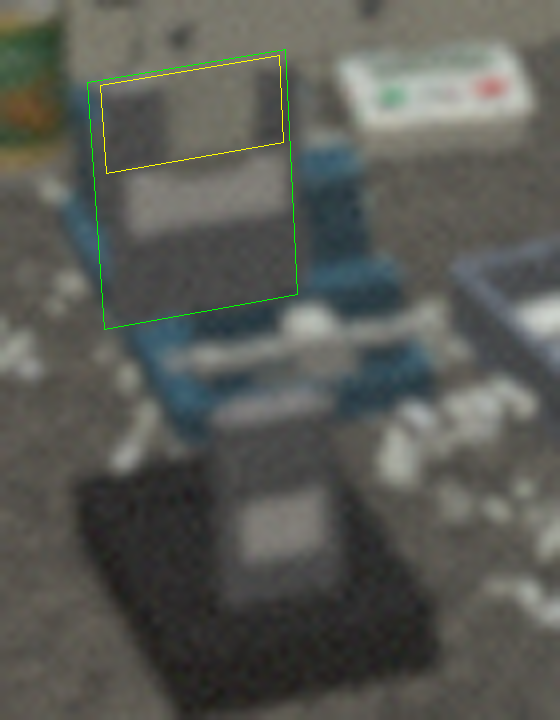

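View pics/ov0.png

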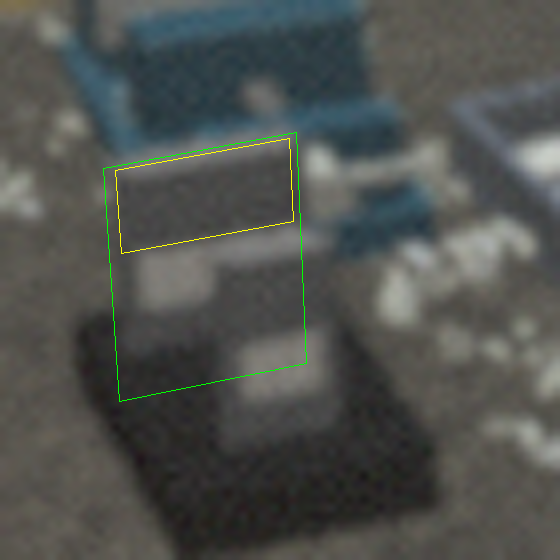

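```bash
cat > bayov.py <<'E'
from m import *
def bay(n,im,c,yaw,crop,fx,out,pinned=True):
    l,t,r,b=crop;a=cv2.resize(im[t:b,l:r],None,fx=fx,fy=fx,interpolation=cv2.INTER_CUBIC)
    ex=np.array([np.cos(yaw),np.sin(yaw)]);ey=np.array([-ex[1],ex[0]])
    def w(x,y,z): q=np.array(c)+ex*x+ey*y;p=proj(n,(q[0],q[1],z));return [int(v) for v in ((p-[l,t]+.5)*fx)]
    def poly(pts,col,cl=True): cv2.polylines(a,[np.array([w(*p) for p in pts])],cl,col,1)
    poly([(-.0105,-.033,.041),(-.0105,.033,.041)],(0,255,255),0)
    poly([(.0105,-.033,.045),(.0105,.033,.045)],(0,255,255),0)
    poly([(-.0045,-.033,.034),(-.0045,.033,.034)],(0,255,0),0)
    poly([(.0045,-.033,.038),(.0045,.033,.038)],(0,255,0),0)
    if pinned: poly([(x,-.084+y,.09) for x,y in ((-.006,-.027),(-.006,.027),(.006,.027),(.006,-.027))],(255,0,255))
    poly([(x,y-.042,.03) for x,y in ((.012,-.088),(.128,-.088),(.128,.088),(.012,.088))],(255,255,0))
    cv2.imwrite(out,a)
E
python3 - <<'E'
from bayov import *
c=(.5022,.2394);yw=np.radians(7.2)
z=np.load('top0.npz');bay('top',z['im'],c,yw,(268,175,375,268),7,'pics/bt.png')
z=np.load('scene0.npz');bay('scene',z['im'],c,yw,(270,170,370,245),7.5,'pics/bs.png')
E
```

```text
(no output)
```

View pics/bt.png

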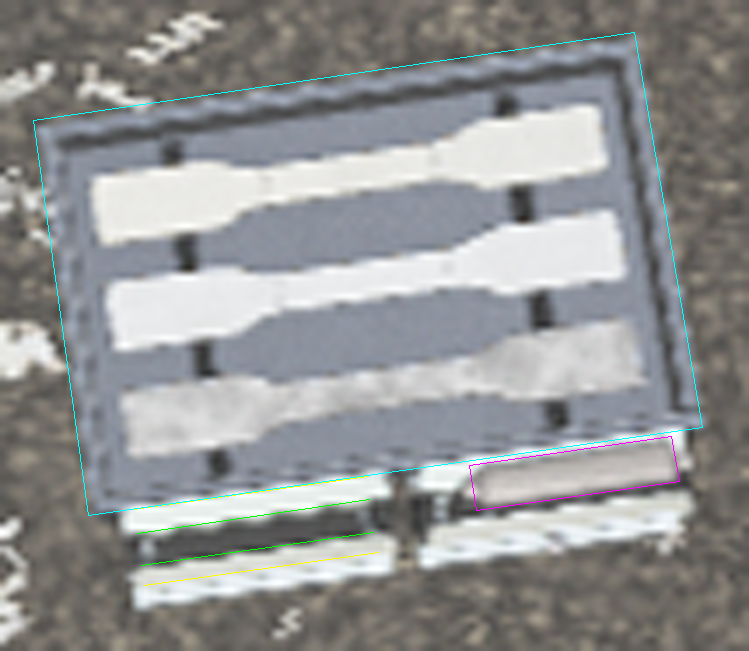

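View pics/bs.png

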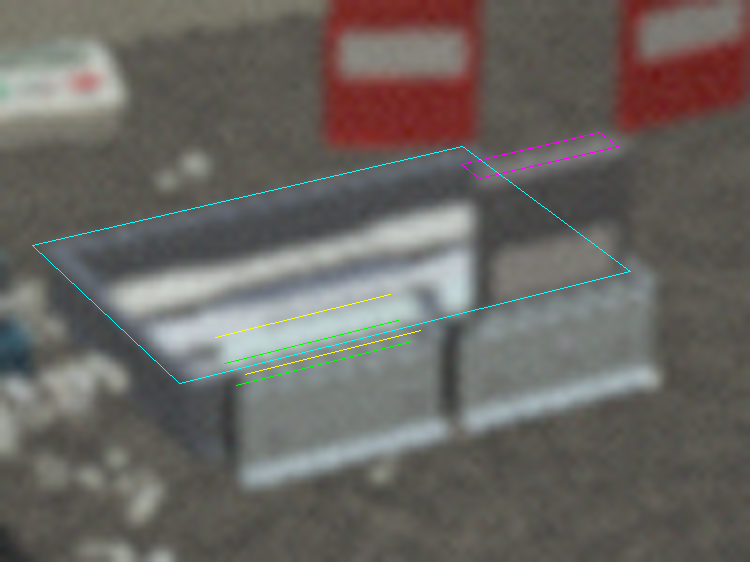

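Emit:
apply_moves(
  increments=[
    [-2,-20,0,0,0,0.01],
    [-4,-60,0,0,0,0.03],
    [-7,-100,0,0,0,0.05],
    [-9,-140,0,0,0,0.07],
    [-11,-165,0,0,0,0.091],
    [-11,-170,0,0,0,0.091],
    [-11,-170,0,0,0,0.091],
    [-11,-170,0,0,0,0.091],
  ],
)

```text
time: 9.5
ee_pos: [0.5019, 0.2404, 0.1346]
tool_rot: [-0.001, 0.661, 0.751, 0.0]
wrist_force: [-0.5, 0.2, -0.4]
width: 0.012
```

```bash
python3 st.py; python3 - <<'E'
from bayov import *
from ov import overlay
from plane import hold
s=sense();p=s['ee_pos']
im,d=read_camera('scene');np.savez('scene4.npz',im=im,d=d)
im2,d2=read_camera('top');np.savez('top4.npz',im=im2,d=d2)
cv2.imwrite('pics/s4.png',cv2.resize(im[140:245,265:370],None,fx=5.7,fy=5.7,interpolation=cv2.INTER_CUBIC))
cv2.imwrite('pics/t4.png',im2)
overlay('scene',im,p[:2],np.radians(7.2),p[2]-.0493,(265,140,370,245),5.7,'pics/ov4.png')
hold(cloud('scene',d),p[:2],np.radians(7.2),p[2]-.0493)
E
```

```text
9.5 q [ 0.18  0.57 -0.87  1.86  0.53  0.96 -0.81] ee [0.5019 0.2404 0.1346] yaw 7.27 fk [0.505 0.243 0.137] elbow [ 0.27 -0.06  0.78] wrist [0.51 0.25 0.51] F [-0.5  0.2 -0.4] w 0.012
n 372 Yrange [-0.0319 -0.0299  0.0263  0.0269] Zmin [-0.0008 -0.0002  0.0012]
face X0 -0.0055 dX/dY -0.007 dX/dZ -0.014 sd 0.0021
```

View pics/ov4.png

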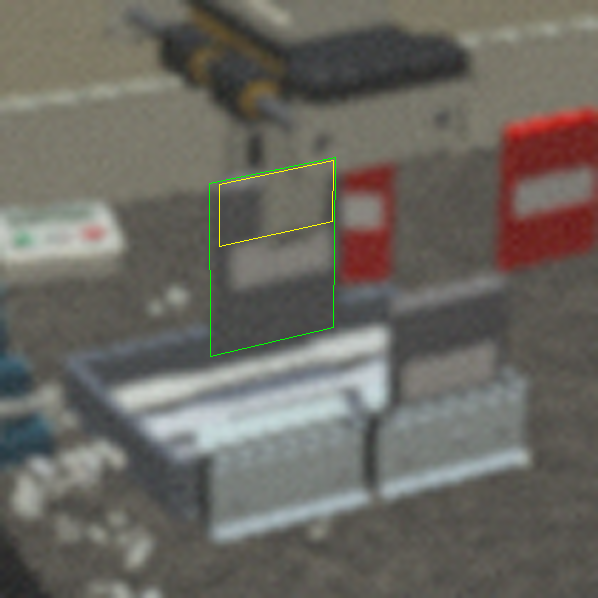

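View pics/t4.png

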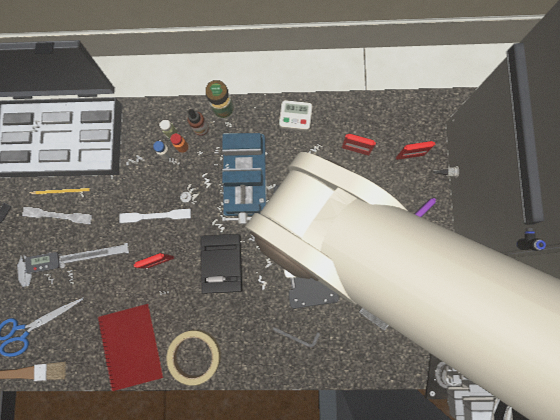

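```bash
python3 - <<'E'
from m import *
s=sense()
D=[read_camera('scene')[1] for _ in range(4)]
W=np.nanmean(np.stack([cloud('scene',d) for d in D]),0)
P=W.reshape(-1,3);P=P[~np.isnan(P[:,0])]
yaw=np.radians(7.2);ex=np.array([np.cos(yaw),np.sin(yaw)]);ey=np.array([-ex[1],ex[0]])
def m(c,zl,z0,z1):
    d=P[:,:2]-c;X=d@ex;Y=d@ey;Z=P[:,2]-zl
    k=(abs(X)<.015)&(abs(Y)<.05)&(Z>z0)&(Z<z1);X,Y,Z=X[k],Y[k],Z[k]
    f=abs(Y)<.025
    print(c,z0,len(X),'face med',np.median(X[f]).round(4),'slopeY',np.polyfit(Y[f],X[f],1)[0].round(3),'Y',np.percentile(Y,[0,2,98,100]).round(4))
p=s['ee_pos'];print(p)
m(p[:2],p[2]-.0493,.008,.030); m(p[:2],p[2]-.0493,.037,.050);m(p[:2],p[2]-.0493,.054,.08)
b=np.array([.5127,.1561]);m(b,.010,.037,.050);m(b,.010,.054,.08)
# image rows: lip
im=read_camera('scene')[0];cv2.imwrite('pics/s5.png',cv2.resize(im[175:245,290:365],None,fx=8,fy=8,interpolation=cv2.INTER_CUBIC))
E
```

```text
[0.50184526 0.24102539 0.13474155]
[0.50184526 0.24102539] 0.008 179 face med -0.0055 slopeY 0.014 Y [-0.0327 -0.0321  0.0256  0.0265]
[0.50184526 0.24102539] 0.037 99 face med -0.0058 slopeY 0.006 Y [-0.0315 -0.0308  0.026   0.0266]
[0.50184526 0.24102539] 0.054 125 face med -0.0077 slopeY 0.028 Y [-0.0305 -0.0296  0.0262  0.0263]
[0.5127 0.1561] 0.037 104 face med -0.0051 slopeY 0.015 Y [-0.0337 -0.0318  0.0246  0.0255]
[0.5127 0.1561] 0.054 224 face med -0.0073 slopeY 0.047 Y [-0.0354 -0.0337  0.025   0.0259]
```

View pics/s5.png

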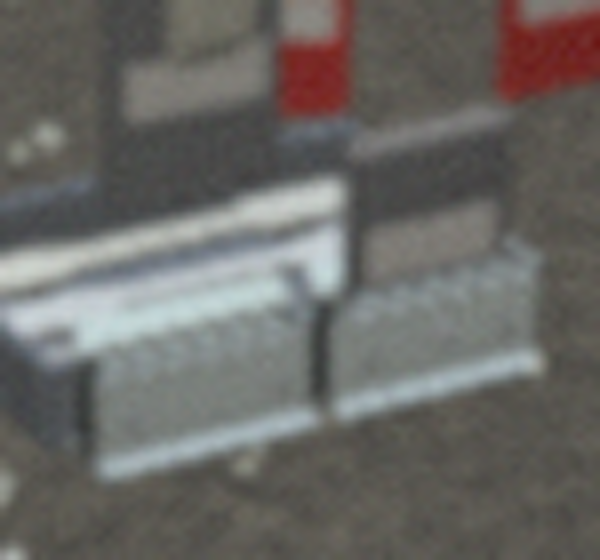

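Emit:
apply_moves(
  increments=[
    [0.8,-2.5,-10,0,0,0],
    [0.8,-2.5,-25,0,0,0],
    [0.8,-2.5,-37,0,0,0],
    [0.8,-2.5,-37,0,0,0],
    [0.8,-2.5,-37,0,0,0],
  ],
)

```text
time: 10.35
ee_pos: [0.5025, 0.2365, 0.097]
tool_rot: [-0.001, 0.661, 0.75, -0.001]
wrist_force: [0.0, -0.1, 0.5]
width: 0.0118
```

```bash
python3 st.py; python3 - <<'E'
from bayov import *
im=read_camera('scene')[0];cv2.imwrite('pics/s6.png',cv2.resize(im[165:245,285:365],None,fx=7.4,fy=7.4,interpolation=cv2.INTER_CUBIC))
E
```

```text
10.35 q [ 0.15  0.62 -0.83  1.88  0.58  0.9  -0.84] ee [0.5025 0.2365 0.097 ] yaw 7.23 fk [0.506 0.239 0.099] elbow [ 0.29 -0.05  0.77] wrist [0.51 0.24 0.47] F [ 0.  -0.1  0.5] w 0.0118
```

View pics/s6.png

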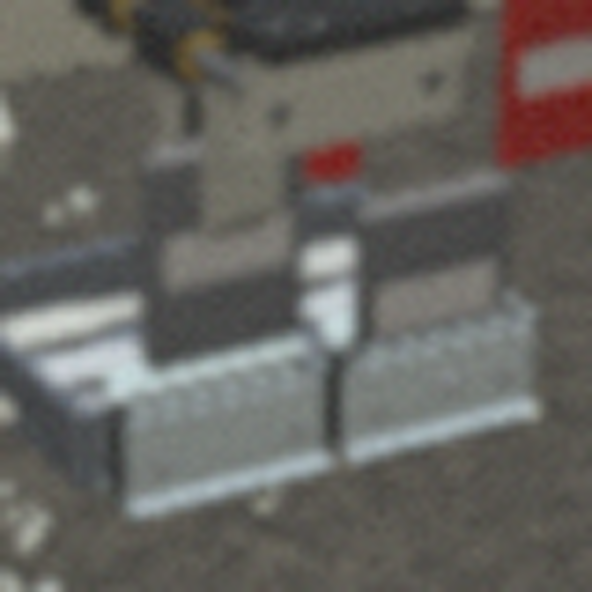

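Emit:
apply_moves(
  increments=[
    [0,0.5,-5,0,0,0],
    [0,0.5,-10,0,0,0],
    [0,0.5,-15,0,0,0],
    [0,0.5,-20,0,0,0],
    [0,0.5,-22,0,0,0],
    [0,0.5,-22,0,0,0],
  ],
)

```text
time: 11.0
ee_pos: [0.5027, 0.2369, 0.0753]
tool_rot: [-0.0, 0.661, 0.75, -0.0]
wrist_force: [0.0, 1.0, -0.2]
width: 0.0116
```

```bash
python3 st.py; python3 - <<'E'
from bayov import *
im=read_camera('scene')[0];cv2.imwrite('pics/s7.png',cv2.resize(im[165:245,285:365],None,fx=7.4,fy=7.4,interpolation=cv2.INTER_CUBIC))
E
```

```text
11.0 q [ 0.13  0.65 -0.81  1.89  0.61  0.87 -0.87] ee [0.5027 0.2369 0.0753] yaw 7.23 fk [0.506 0.239 0.078] elbow [ 0.3  -0.05  0.76] wrist [0.51 0.24 0.45] F [ 0.   1.  -0.2] w 0.0116
```

View pics/s7.png

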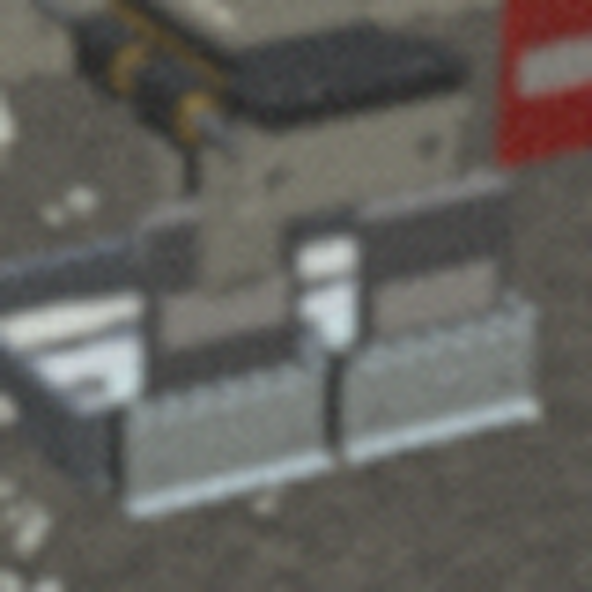

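Emit:
apply_moves(
  increments=[
    [0,0,-4,0,0,0],
    [0,0,-8,0,0,0],
    [0,0,-11,0,0,0],
    [0,0,-11,0,0,0],
    [0,0,-11,0,0,0],
  ],
)

```text
time: 11.55
ee_pos: [0.5034, 0.2373, 0.0651]
tool_rot: [0.0, 0.661, 0.75, 0.0]
wrist_force: [-0.4, -0.7, 5.9]
width: 0.0115
```

Emit:
apply_moves(
  increments=[
    [0,0,-2,0,0,0],
    [0,0,-4,0,0,0],
    [0,0,-5,0,0,0],
    [0,0,-5,0,0,0],
    [0,0,-5,0,0,0],
  ],
)

```text
time: 12.05
ee_pos: [0.5034, 0.2373, 0.0605]
tool_rot: [0.0, 0.661, 0.75, 0.0]
wrist_force: [-1.6, -1.4, 6.5]
width: 0.0115
```

Emit:
apply_moves(
  increments=[
    [0,0,-1,0,0,0],
    [0,0,-2,0,0,0],
    [0,0,-2,0,0,0],
    [0,0,-2,0,0,0],
  ],
  squeeze=60,
)

```text
time: 12.45
ee_pos: [0.5035, 0.2374, 0.0591]
tool_rot: [0.001, 0.661, 0.75, 0.0]
wrist_force: [-3.0, -2.2, 12.9]
width: 0.0116
```

```bash
python3 st.py
```

```text
12.45 q [ 0.11  0.67 -0.79  1.9   0.64  0.84 -0.89] ee [0.5035 0.2374 0.0591] yaw 7.22 fk [0.507 0.239 0.062] elbow [ 0.31 -0.05  0.75] wrist [0.51 0.24 0.43] F [-3.  -2.2 12.9] w 0.0116
```

Emit:
apply_moves(
  increments=[
    [-0.6,-0.4,-0.5,0,0,0],
    [-0.6,-0.4,-1,0,0,0],
    [-0.6,-0.4,-1,0,0,0],
    [-0.6,-0.4,-1,0,0,0],
  ],
)

```text
time: 12.85
ee_pos: [0.5035, 0.2374, 0.059]
tool_rot: [0.001, 0.661, 0.75, 0.001]
wrist_force: [-3.6, -2.8, 19.1]
width: 0.0116
```

```bash
python3 st.py;  python3 - <<'E'
from bayov import *
im,d=read_camera('scene');cv2.imwrite('pics/s8.png',cv2.resize(im[165:245,285:365],None,fx=7.4,fy=7.4,interpolation=cv2.INTER_CUBIC))
cv2.imwrite('pics/s8f.png',im)
P=cloud('scene',d).reshape(-1,3)
s=sense();c=s['ee_pos'][:2]
yaw=np.radians(7.2);ex=np.array([np.cos(yaw),np.sin(yaw)]);ey=np.array([-ex[1],ex[0]])
for c,n in ((c,'held'),(np.array([.5127,.1561]),'pinned')):
    D=P[:,:2]-c;X=D@ex;Y=D@ey
    k=(abs(X)<.012)&(abs(Y)<.04)&(P[:,2]>.045)&(P[:,2]<.11)
    for a,b in ((-.025,-.013),(.013,.024)):
        q=k&(Y>a)&(Y<b);print(n,a,'ztop',np.sort(P[q,2])[-8:].round(4),'face',np.median(X[q&(P[:,2]<.085)&(P[:,2]>.065)]).round(4),np.median(X[q&(P[:,2]<.06)]).round(4))
    print('Y',np.percentile(Y[k&(P[:,2]<.06)],[2,98]).round(4))
E
```

```text
12.85 q [ 0.11  0.67 -0.79  1.9   0.64  0.84 -0.89] ee [0.5035 0.2374 0.059 ] yaw 7.23 fk [0.507 0.239 0.062] elbow [ 0.31 -0.05  0.75] wrist [0.51 0.24 0.43] F [-3.6 -2.8 19.1] w 0.0116
held -0.025 ztop [0.0512 0.0513 0.0523 0.054  0.0571 0.0626 0.0705 0.0762] face -0.0081 -0.006
held 0.013 ztop [0.0878 0.0883 0.0884 0.0888 0.0888 0.0895 0.0902 0.0905] face -0.0073 -0.0062
Y [-0.0329  0.0275]
pinned -0.025 ztop [0.0877 0.0884 0.0884 0.089  0.089  0.0893 0.0895 0.09  ] face -0.0082 -0.0036
pinned 0.013 ztop [0.0723 0.0728 0.0737 0.0737 0.0743 0.0758 0.0772 0.0773] face -0.0069 -0.0047
Y [-0.0321  0.0251]
```

View pics/s8.png

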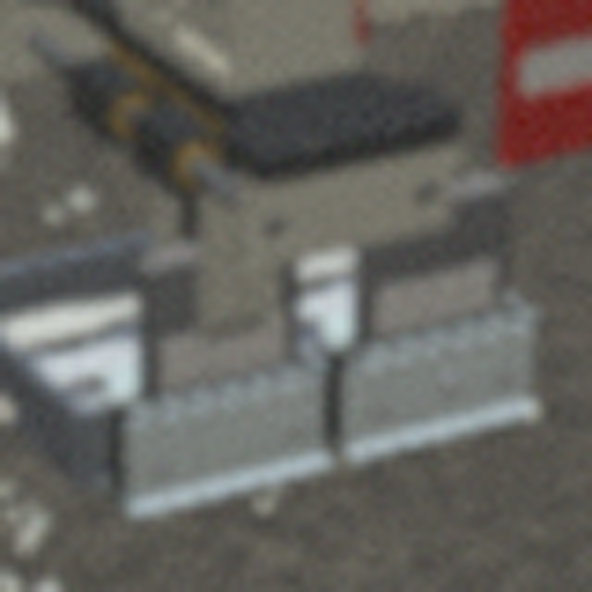

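Emit:
apply_moves(
  increments=[
    [0,0,0,0,0,0],
    [0,0,0,0,0,0],
    [0,0,0,0,0,0],
    [0,0,0,0,0,0],
    [0,0,0,0,0,0],
    [0,0,0,0,0,0],
    [0,0,0,0,0,0],
    [0,0,0,0,0,0],
  ],
)

```text
time: 13.7
ee_pos: [0.5035, 0.2374, 0.0591]
tool_rot: [0.001, 0.661, 0.75, 0.001]
wrist_force: [-3.3, -2.6, 19.7]
width: 0.0118
```

View pics/s8f.png

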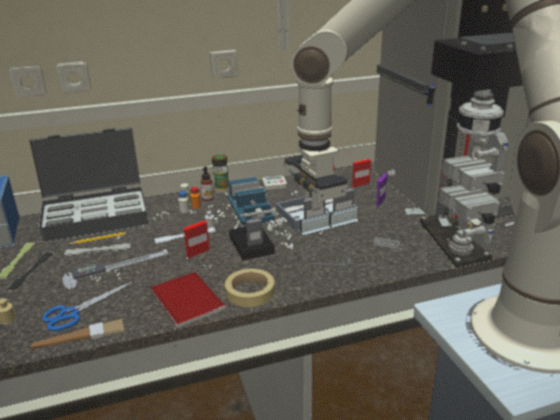

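```bash
python3 - <<'E'
from m import *
W=cloud('scene',read_camera('scene')[1]);rect(W,(240,210,275,250),.05,.095,'narrow(scene)')
W=cloud('top',read_camera('top')[1]);rect(W,(190,265,250,295),.07,.1,'narrow(top)')
s=sense();print(s['time'],s['ee_pos'],s['wrist_force'],s['torque'],s['width'])
E
```

```text
narrow(scene) 222 c [444.7 403.3] s [16.1 36.5] ang 3.7 z [0.0521 0.0693 0.0844] mean [0.4442 0.4041 0.0692]
narrow(top) 117 c [448.7 406.9] s [34.4 11.1] ang 89.4 z [0.079  0.0839 0.0865] mean [0.4492 0.4067 0.0835]
13.8 [0.5034571  0.23732042 0.05901178] [-3.86700745 -2.61218051 19.85808151] [-0.67925093  0.82748299 -0.0365185 ] 0.011659665844865684
```

```bash
python3 -c "
from cell import *
print(job_done())"
```

```text
the job is handed in; nothing more can be done
None
```

I took the wide grey holder from the stand's rear slot and pushed it down behind the lip of the empty left-hand bay. I handed the job in at about 13.8 s, with the arm still pressing it home at 60 N grip. No verdict came back.

**Seat:** The tool stopped at z = 0.059 m, against 0.0593 m predicted for the seat fully down. Another 1 mm of commanded push raised the force from about 13 to 19 N without moving it, so it is on the hard stop. The force stayed near 20 N over the last 0.9 s.

**Fit:** The holder's top measured about 89–90 mm, level with the pinned neighbour. The tool's yaw is 7.2°, matching the bay.

**Narrow holder:** It still stands in its slot, at the same position and height in the top camera as before the job.

**Disagreements:**
- A sideways force of about 4 N in x and 3 N in y remains. I commanded a 0.7 mm shift to relieve it, but the holder did not move, probably because it is rubbing in the pocket.
- The scene camera reads positions a few millimetres off from the top camera, so I set the bay position by comparing the held holder with the pinned one.
- At the end, the seat and fit were checked only by the scene camera, the tool position and the force. The arm hid the bay from the top camera.

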